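# Open the steam cleaner's pressure cap for refilling

## Task

Open the steam cleaner on the worktop for refilling: turn its pressure cap anticlockwise to the first stop and keep it lightly against the stop for a good second so that leftover steam can escape, then press it down against its spring, turn it on past the stop and lift it off. Do not force the cap against its stops or jam it down hard. Set the cap down upright in the middle of the cork coaster, without dropping it, and leave the other things where they are.

Things in the scene. Friction and masses are not known exactly. Their poses are not given: they have to be found in the camera images.
- boiler: The steam cleaner: round white tank, 196 mm wide, black foot, teal handle behind, teal steam outlet in front. It stands fast. Origin: centre of its underside, z up, outlet towards its -x. Its white top is at most 117 mm high; a neck, 44 mm across, rises from its middle (on the z axis) into the cap. The handle, 137 mm high, stays over 75 mm from the axis.
- cap_center (a point): Centre (half-way up) of the black fluted pressure cap, 52 mm across, 28 mm high, about 100 g, orange top; when shut it is 167.5 mm above the boiler's underside. z up, x to the white index mark. Shut, it sits 15 to 35 degrees short of the first stop; where that is cannot be seen. It opens anticlockwise from above; rubbing takes up to 0.15 N m.
- cap: The same cap; origin at the centre of its underside. At the first stop it turns no further (over 0.6 N m is forcing it): press it down 4 mm or more (13 N; spring 6 N at rest, 1.6 N more each mm, solid at 6.5 mm, 16.5 N) and, pressed, turn it on by 21 to 34 degrees (34: solid end stop); there it springs up and lifts straight off. It can stand on its flat underside.
- coaster_top (a point): Centre of the upper face of the round cork coaster, 100 mm across, 6 mm thick, fixed on the worktop; z up.
- cup_center (a point): Centre (half-way up) of the white espresso cup, brown-red inside, 62 mm wide, 92 mm with its handle, 51 mm high; a bystander.
- honey_center (a point): Centre (half-way up) of the honey jar with a red lid, 60 mm wide, 86 mm high; a bystander.
- house_keys_center (a point): Middle of a bunch of keys with a blue fob, 101 x 122 x 8 mm, lying flat; a bystander.
Not all that is in view belongs to the job. Of the things that look like the cap, the smallest one is meant.

How it is judged:
On the way, in this order (a step that is already met when the one before it is completed fails the run):
1. the cap is turned against its first stop and kept against it for 0.6 s (over 2 N in all on its teeth), not pressed down by more than 2 mm (contact force between cap and stop above 2 N and z of cap_center in the frame of boiler between 0.1655 and 0.1695 m), for 0.6 s.
2. the cap is released and lifted clear, 30 mm above where it sat (z of cap_center in the frame of boiler above 0.1975 m), for 0.1 s.
At the end, for the whole second after the job is handed in: the cap stands upright (within 6 degrees), right way up and at rest on the cork coaster, its centre within 20 mm of the coaster's centre (horizontal distance between cap_center and coaster_top below 0.02 m and z of cap_center in the frame of coaster_top between 0.011 and 0.017 m and angle between cap_center's own z axis and vertical below 0.1 rad and linear speed of cap below 0.01 m/s); the robot touches nothing.
It fails at once if the cap is forced against its first stop or its end stop (more than 35 N in all on the three teeth, about 0.6 N m) (contact force between cap and stop above 35 N or contact force between cap and endstop above 35 N).
It fails at once if the cap is jammed down hard (more than 35 N between its sealing disc and the neck) (contact force between seal_c0 and neck above 35 N).
It fails at once if the cap is dropped (faster than 0.5 m/s while no finger touches it) (linear speed of cap above 0.5 m/s and contact force between the fingers and cap below 0.01 N).
It fails at once if the cup, the honey jar or the keys are moved by more than 20 mm (distance of any of cup_center, honey_center, house_keys_center from where it was at the start of the episode above 0.02 m).
It also fails if it takes over 54 s, if anything falls off the work surface, if the arm or the gripper's body presses on something with over 40 N, if the wrist force passes 120 N, or if a joint passes its speed limit or range.

## Robot

A 7-joint arm with a two-finger parallel gripper is mounted at the origin on a cart in front of the work surface, level with it; the furniture and walls round the work are solid. World frame = base frame: x ahead of the robot, y to its left, z up, the work surface at z = 0. Lengths are in m, angles in rad, forces in N, time in s.
With the tool pointing down it reaches from about 0.425 to 0.925 m from the base axis. Payload 6.8 kg.
Tool frame: the origin (TCP) lies on the centre line of the jaws, within the pads' length; the fingertips stand 17 mm ahead of it and the grasp point (between the pads) lies 2 mm behind it (arm.tip_reach is the distance from the TCP to the fingertips, in m); z points along the fingers, y is the line along which they close (so a half turn about z gives the same grasp; the last joint's range is limited). The gripper opens to 88 mm and grips with 3 to 60 N. Pads are 20 mm wide; open, the fingers measure 115 mm over their backs; the gripper's body (75 mm by 178 mm) begins 61 mm behind the grasp point.
Start: joints at [1.172, 0.477, 0.022, 1.555, -0.011, 1.109, -0.083], TCP at [0.194, -0.647, 0.24] pointing down, gripper open.
Joint ranges: [-2.96, 2.96], [-0.34, 2.1], [-1.41, 1.46], [0.24, 2.44], [-1.37, 4.51], [0.17, 1.92], [-2.96, 2.96]. Speed limits (rad/s): [2.39, 2.39, 3.14, 3.14, 3.14, 3.14, 3.14].

## Interface

Orientations are given as a unit quaternion [w, x, y, z].
In Python, from cell import arm gives the robot as it stands. The module is installed in compiled form; this text tells all that it offers.
- The arm moves only by the shell command python3 -m handwheel 'ROWS' [FORCE]. ROWS is JSON, a list of rows, each an object of numbers: "x", "y", "z": the shift along the tool's x, y, z in m; "yaw": the turn about the tool's z in rad; "jaw": the closure, from -1 (fully open) to 1 (shut), so that 0 is half open. In form: [{"x": .., "y": .., "z": .., "yaw": .., "jaw": ..}, ...]. A call has 1 to 12 rows; each row is the pose to reach, as a shift and turn from the pose commanded when the call began, along the tool's axes at that moment; what a row does not reach only later rows make up. A row lasts 1/12 s, in which the tool goes at most 41.7 mm and 7.16 degrees, less where a joint would pass 70% of its speed; a pose out of reach is approached as far as the arm can. A call with a gripper value outside its range is refused whole. The fingers move at their own pace and stop on an object; FORCE is the grip in N (left out, the last holds). Time passes only in rows, so rows that repeat a pose let the fingers close. It gives the time, the measured TCP pose, the force, the opening and the grip force at its end, in the units of the state.
- arm.get_state(): the state, without advancing time (a new reading comes with each control period).
- arm.camera(name): name is "side" or "top" or "wrist"; returns the picture (420x560x3 uint8, blue, green, red); there is no depth.
- arm.camera_model(name): a dict with "camera_matrix" (3x3 intrinsics, pixels), "dist_coeffs" ([k1, k2, p1, p2, k3] as OpenCV has them; the pictures are not rectified), "R" (3x3) and "t" (3): a world point X has camera coordinates R X + t; the wrist camera has in their place "hand_eye" (4x4, takes a point from camera to tool coordinates, whose origin is the TCP and whose axes are the flange's). Camera axes: x right, y down, z forward; pixel columns grow to the right and rows downward; lengths in m; the calibration is good to about 2 mm. A picture is of the moment at which its call begins: read the wrist's pose just before it. camera_model takes no time and is no camera call.
- arm.sign_off(): hands the job in; it is judged then, once.
Trained networks look in the newest picture that a camera, given by its name, has taken for a name from the list of things; names that differ only in an ending like _2 or _b are one class to them, and where a whole thing is asked for, a point or a joint stands for the part that bears it (a point fixed in the world has none). Each returns a list of dicts, best first, with "score" (0 to 1); they miss things now and then, are a little off and sometimes report something else, mostly with a low value. They report only what shows in the picture. A call takes as long as a camera call. They do not tell look-alikes from the thing itself.
- arm.recognise(camera, target): "box" ([left, top, right, bottom] in pixels, round what is visible of it).
- arm.place_of(camera, target): "uv" ([column, row] in pixels: a listed point, or the origin of a listed thing).
The state is a dict: "time_s": time; "qpos": joint angles; "dq": joint speeds; "joint_torque": joint torques, N m; "eef_pos": TCP position; "eef_rot": TCP orientation; "ft_force": force on the tool from outside, world axes, zero at the start; "ft_torque": the same for the moment, N m; "opening": finger opening in m; "grasp_force": force on a finger pad.
Only numpy, scipy, OpenCV 4.12 (cv2) and the standard library are available. Lean on these libraries where they do the work, as an engineer would, in place of code of your own. Each camera call takes 0.05 s, during which the arm holds its last target. There are 200 camera calls.

## Working session

There is one attempt and no reset: what is moved stays moved. The work goes in short steps, Python scripts to look and compute and a shell command to move; the robot and the scene stay as the last step left them, time stands still between calls to the robot, and variables do not carry over. Pictures are saved under pics/ and viewed, at most 10 in all, crops included, and the job is handed in when it is done.

```bash
mkdir -p pics
cat > h.py <<'E'
import numpy as np, cv2
from cell import arm
def ray(cam,uv,st=None):
    m=arm.camera_model(cam)
    p=cv2.undistortPoints(np.array([[uv]],float),np.array(m["camera_matrix"]),np.array(m["dist_coeffs"]))[0,0]
    d=np.array([p[0],p[1],1.])
    if "R" in m:
        R=np.array(m["R"]);t=np.array(m["t"]); return -R.T@t, R.T@d
    from scipy.spatial.transform import Rotation as Ro
    q=st["eef_rot"];Rw=Ro.from_quat([q[1],q[2],q[3],q[0]]).as_matrix()
    H=np.array(m["hand_eye"]); return Rw@H[:3,3]+np.array(st["eef_pos"]), Rw@H[:3,:3]@d
def atz(cam,uv,z,st=None):
    o,d=ray(cam,uv,st); return o+d*(z-o[2])/d[2]
def tri(r1,r2):
    (a,d),(b,e)=r1,r2
    s=np.linalg.lstsq(np.c_[d,-e],b-a,rcond=None)[0]
    p,q=a+s[0]*d,b+s[1]*e
    return (p+q)/2,np.linalg.norm(p-q)
E
python3 - <<'E'
from h import *
np.set_printoptions(precision=3,suppress=True)
ims=[arm.camera(c) for c in("top","side")]
for c,i in zip(("top","side"),ims): cv2.imwrite(f"pics/{c}0.png",i)
for n in("boiler","cap_center","cap","coaster_top","cup_center","honey_center","house_keys_center"):
    for c in("top","side"):
        print(n,c,[(round(r["score"],2),np.round(r["uv"],1)) for r in arm.place_of(c,n)])
print({k:np.round(v,3) for k,v in arm.get_state().items()})
E
```

```text
boiler top [(0.68, array([197.8, 230.4]))]
boiler side [(0.95, array([246.9, 322.2]))]
cap_center top [(0.87, array([255.7, 247.2])), (0.84, array([290. , 264.8])), (0.71, array([182.9, 227.4])), (0.26, array([295.1, 222.7]))]
cap_center side [(0.82, array([298.5, 276.6])), (0.79, array([334.7, 265.2])), (0.76, array([243.9, 272.9]))]
cap top [(0.81, array([252.9, 246.3])), (0.77, array([187.3, 232. ]))]
cap side [(0.8, array([243.5, 277.3])), (0.78, array([338.3, 269.1])), (0.6, array([299.9, 282.3]))]
coaster_top top [(0.63, array([359.8, 183.4]))]
coaster_top side [(0.65, array([297.2, 198.8]))]
cup_center top [(0.65, array([293.2, 219. ]))]
cup_center side [(0.69, array([299. , 240.7]))]
honey_center top [(0.79, array([301.4, 170. ]))]
honey_center side [(0.83, array([258.6, 209.9]))]
house_keys_center top [(0.6, array([369.4, 247.2]))]
house_keys_center side [(0.47, array([358.7, 211.3]))]
{'time_s': np.float64(0.8), 'qpos': array([ 1.172,  0.477,  0.022,  1.555, -0.012,  1.109, -0.083]), 'dq': array([ 0.002,  0.   , -0.001, -0.001, -0.   , -0.001, -0.001]), 'joint_torque': array([  0.001, -58.264,   1.533, -27.292,  -0.054,   0.01 ,   0.   ]), 'eef_pos': array([ 0.194, -0.647,  0.24 ]), 'eef_rot': array([0.   , 0.989, 0.145, 0.   ]), 'ft_force': array([ 0.008,  1.37 , -0.057]), 'ft_torque': array([-0.013,  0.035,  0.019]), 'grasp_force': np.float64(0.0), 'opening': np.float64(0.088)}
```

View pics/top0.png

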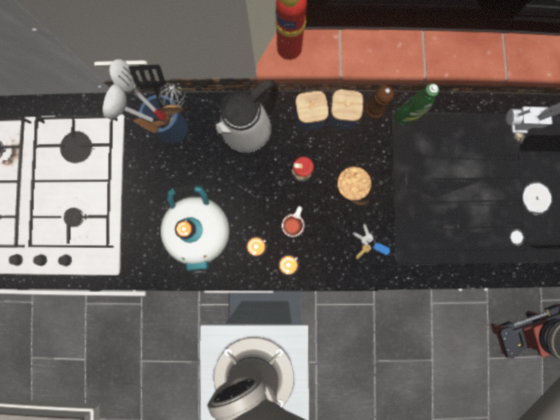

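View pics/side0.png

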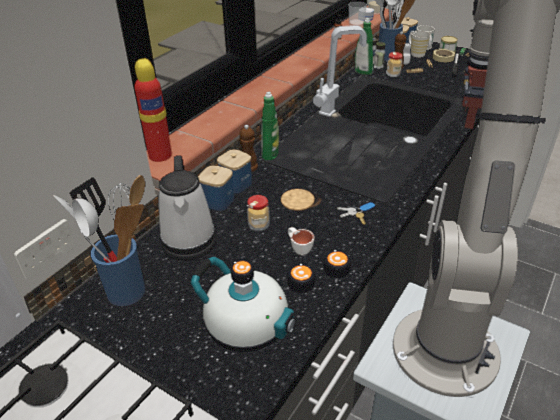

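Three cap look-alikes in the top picture: (184,228) on the tank, (256,247) and (289,265) on the worktop. The one on the tank fits because it sits on the neck, but I'll check its size. The coaster is at (355,183), cup (292,225), honey (303,168) and keys (370,245).

Run:
```python
from h import *
np.set_printoptions(precision=3,suppress=True)
T=dict(boiler=((197.8,230.4),(246.9,322.2)),cap=((182.9,227.4),(243.9,272.9)),capB=((255.7,247.2),(298.5,276.6)),capC=((290,264.8),(334.7,265.2)),coaster=((355,183.4),(297.2,198.8)),cup=((293.2,222),(299,240.7)),honey=((301.4,170),(258.6,209.9)),keys=((369.4,247.2),(358.7,211.3)))
for n,(a,b) in T.items(): print(n,*tri(ray("top",a),ray("side",b)))
for c in("top","side"):
    for r in arm.recognise(c,"cap"):print(c,r["score"],np.round(r["box"],1))
    for r in arm.recognise(c,"coaster_top"):print(c,r["score"],np.round(r["box"],1))
print(atz("top",(355,183.4),.006),atz("side",(299,199.5),.006))
a=cv2.imread("pics/top0.png")[185:285,155:315];b=cv2.imread("pics/side0.png")[230:330,205:365]
cv2.imwrite("pics/crop.png",np.hstack([cv2.resize(i,None,fx=2.5,fy=4 if 0 else 2.5,interpolation=2) for i in(a,b)]))
m=arm.camera_model("wrist");print(m)
```

```text
boiler [ 0.428  0.167 -0.005] 0.0014279333280212772
cap [0.427 0.169 0.165] 0.00620243821738294
capB [ 0.382 -0.007  0.022] 0.012176484729233382
capC [ 0.331 -0.107  0.005] 0.013352499110521804
coaster [ 0.57  -0.306 -0.001] 0.006446302848368165
cup [ 0.452 -0.118  0.026] 0.0047358989291793946
honey [ 0.6   -0.142  0.055] 0.0041209665818779185
keys [ 0.379 -0.344  0.004] 0.008712991581449487
top 0.8 [243.4 234.9 266.2 258.8]
top 0.75 [276.6 253.  301.9 277.5]
top 0.7 [174.6 220.  195.7 240.7]
top 0.63 [339.4 167.9 369.  198.4]
side 0.93 [233.4 260.2 254.4 284.5]
side 0.93 [283.5 265.8 313.  296.6]
side 0.9 [325.2 248.7 352.4 279.7]
side 0.96 [284.7 188.4 316.3 208.4]
[ 0.566 -0.306  0.006] [ 0.562 -0.296  0.006]
{'camera_matrix': array([[319.654,   0.   , 279.764],
       [  0.   , 319.654, 210.89 ],
       [  0.   ,   0.   ,   1.   ]]), 'dist_coeffs': array([-0.042,  0.   ,  0.   ,  0.   ,  0.   ]), 'hand_eye': array([[ 0.001, -0.956, -0.293,  0.08 ],
       [ 1.   ,  0.001, -0.001,  0.   ],
       [ 0.001, -0.293,  0.956, -0.145],
       [ 0.   ,  0.   ,  0.   ,  1.   ]])}
```

View pics/crop.png

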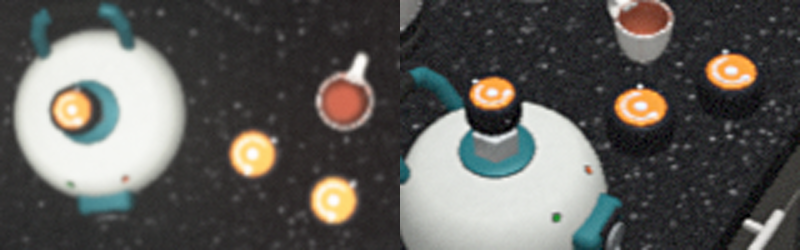

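The cap on the tank looks smallest although it is nearest the cameras, and it sits on the neck, so it is the one meant. Boiler axis ≈ (0.428, 0.167), cap centre z ≈ 0.166. I'll go there by way of (0.5, -0.25).

```bash
python3 -m handwheel '[{"x":0.034,"y":-0.024,"z":-0.005,"jaw":-1},{"x":0.068,"y":-0.048,"z":-0.01,"jaw":-1},{"x":0.102,"y":-0.073,"z":-0.015,"jaw":-1},{"x":0.136,"y":-0.097,"z":-0.02,"jaw":-1},{"x":0.17,"y":-0.121,"z":-0.025,"jaw":-1},{"x":0.204,"y":-0.146,"z":-0.03,"jaw":-1},{"x":0.238,"y":-0.17,"z":-0.035,"jaw":-1},{"x":0.272,"y":-0.195,"z":-0.04,"jaw":-1},{"x":0.306,"y":-0.219,"z":-0.045,"jaw":-1},{"x":0.34,"y":-0.243,"z":-0.05,"jaw":-1},{"x":0.374,"y":-0.268,"z":-0.055,"jaw":-1},{"x":0.407,"y":-0.292,"z":-0.06,"jaw":-1}]'
python3 - <<'E'
from h import *
s=arm.get_state();print(s["qpos"],s["eef_pos"],s["eef_rot"])
E
```

```text
[ 1.1718968   0.47700929  0.02240445  1.55536864 -0.0114897   1.10932547
 -0.0830891 ] [ 0.19354362 -0.6466832   0.23967103] [8.48838426e-06 9.89448734e-01 1.44883408e-01 3.07974299e-06]schema error: expected keys x, y, z, yaw, jaw
```

```bash
python3 -m handwheel '[{"x":0.034,"y":-0.024,"z":-0.005,"yaw":0,"jaw":-1},{"x":0.068,"y":-0.048,"z":-0.01,"yaw":0,"jaw":-1},{"x":0.102,"y":-0.073,"z":-0.015,"yaw":0,"jaw":-1},{"x":0.136,"y":-0.097,"z":-0.02,"yaw":0,"jaw":-1},{"x":0.17,"y":-0.121,"z":-0.025,"yaw":0,"jaw":-1},{"x":0.204,"y":-0.146,"z":-0.03,"yaw":0,"jaw":-1},{"x":0.238,"y":-0.17,"z":-0.035,"yaw":0,"jaw":-1},{"x":0.272,"y":-0.195,"z":-0.04,"yaw":0,"jaw":-1},{"x":0.306,"y":-0.219,"z":-0.045,"yaw":0,"jaw":-1},{"x":0.34,"y":-0.243,"z":-0.05,"yaw":0,"jaw":-1},{"x":0.374,"y":-0.268,"z":-0.055,"yaw":0,"jaw":-1},{"x":0.407,"y":-0.292,"z":-0.06,"yaw":0,"jaw":-1}]'
cat >> h.py <<'E'
def to(x,y,z=None):
    from scipy.spatial.transform import Rotation as Ro
    s=arm.get_state();q=s["eef_rot"];p=np.array(s["eef_pos"])
    d=np.array([x,y,p[2] if z is None else z])-p
    print("q",np.round(s["qpos"],2),"pos",np.round(p,4),"rot",np.round(q,4),"t",s["time_s"],"F",np.round(s["ft_force"],1),"\nshift",np.round(Ro.from_quat([q[1],q[2],q[3],q[0]]).inv().apply(d),4))
E
python3 -c "
from h import *
to(.428,.167,.3)"
```

```text
time_s: 2.0
eef_pos: [0.4979, -0.2521, 0.2997]
eef_rot: [0.0, 0.989, 0.145, 0.0]
ft_force: [-0.4, -0.5, -1.1]
opening: 0.0878
grasp_force: 0.0
q [ 0.53  0.24 -0.21  1.76  0.05  1.15 -0.97] pos [ 0.4979 -0.2521  0.2997] rot [2.000e-04 9.895e-01 1.448e-01 2.000e-04] t 2.0 F [-0.4 -0.5 -1.1] 
shift [ 0.0531 -0.4215 -0.0005]
```

```bash
python3 -m handwheel '[{"x":0.005,"y":-0.038,"z":0,"yaw":0,"jaw":-1},{"x":0.01,"y":-0.077,"z":0,"yaw":0,"jaw":-1},{"x":0.015,"y":-0.115,"z":0,"yaw":0,"jaw":-1},{"x":0.02,"y":-0.153,"z":0,"yaw":0,"jaw":-1},{"x":0.024,"y":-0.192,"z":0,"yaw":0,"jaw":-1},{"x":0.029,"y":-0.23,"z":0,"yaw":0,"jaw":-1},{"x":0.034,"y":-0.268,"z":0,"yaw":0,"jaw":-1},{"x":0.038,"y":-0.306,"z":0,"yaw":0,"jaw":-1},{"x":0.043,"y":-0.345,"z":0,"yaw":0,"jaw":-1},{"x":0.048,"y":-0.383,"z":0,"yaw":0,"jaw":-1},{"x":0.053,"y":-0.421,"z":0,"yaw":0,"jaw":-1},{"x":0.053,"y":-0.421,"z":0,"yaw":0,"jaw":-1}]'
python3 - <<'E'
from h import *
np.set_printoptions(precision=4,suppress=True)
s=arm.get_state();im=arm.camera("wrist");cv2.imwrite("pics/w1.png",im)
for r in arm.recognise("wrist","cap"):print("box",r)
for n,z in(("cap_center",.1675),("cap",.1535),("boiler",0)):
    for r in arm.place_of("wrist",n):print(n,r["score"],np.round(r["uv"],1),atz("wrist",r["uv"],z,s))
to(.428,.167,.17)
E
```

```text
time_s: 3.0
eef_pos: [0.4251, 0.1724, 0.3]
eef_rot: [-0.002, 0.989, 0.15, 0.001]
ft_force: [-0.0, 1.0, -0.6]
opening: 0.0878
grasp_force: 0.0
box {'box': [367.3, 214.6, 419.2, 267.3], 'score': 0.85}
box {'box': [259.5, 173.1, 319.1, 235.0], 'score': 0.59}
box {'box': [407.2, 265.4, 460.4, 312.4], 'score': 0.55}
cap_center 0.94 [390.1 242. ] [0.4225 0.0635 0.1675]
cap_center 0.8 [431.7 287.8] [0.3897 0.0043 0.1675]
cap_center 0.55 [285.9 207.5] [0.4254 0.167  0.1675]
cap 0.8 [291.  198.2] [0.4317 0.1637 0.1535]
cap 0.72 [385.1 236.7] [0.4222 0.0637 0.1535]
cap 0.7 [430.  280.3] [0.3915 0.0002 0.1535]
boiler 0.69 [287.1 175.3] [0.4249 0.1625 0.    ]
q [ 0.04  0.09 -0.57  1.95  0.06  1.12 -1.84] pos [0.4275 0.1632 0.299 ] rot [ 0.0003  0.9896  0.1437 -0.0001] t 3.25 F [ 0.5 -0.2 -0.8] 
shift [ 0.0016 -0.0036  0.129 ]
```

View pics/w1.png

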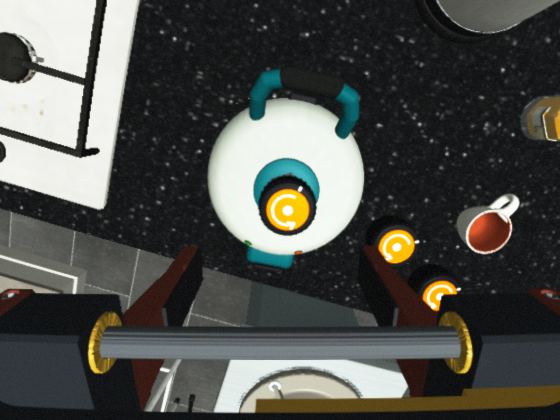

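The wrist picture shows the meant cap on the tank, orange top at (288,210), and the two look-alikes at (397,246) and (440,295). The arm was still swinging when it was taken, so I'll measure again at rest using the orange disc.

```bash
cat > m.py <<'E'
from h import *
np.set_printoptions(precision=4,suppress=True)
def disc(zt,near,pic=None):
    s=arm.get_state();im=arm.camera("wrist")
    if pic: cv2.imwrite(pic,im)
    h=cv2.cvtColor(im,cv2.COLOR_BGR2HSV);k=cv2.inRange(h,(8,150,150),(28,255,255))
    k=cv2.morphologyEx(k,cv2.MORPH_CLOSE,np.ones((9,9)))
    for c in cv2.findContours(k,0,2)[0]:
        if cv2.contourArea(c)>200:
            (u,v),a,_=cv2.fitEllipse(cv2.convexHull(c)); p=atz("wrist",(u,v),zt,s)
            if np.hypot(*(p[:2]-near))<.08: print("disc",(round(u),round(v)),np.round(a,1),p)
    return s
if __name__=="__main__":
    disc(.1815,(.428,.167)); 
    for r in arm.place_of("wrist","cap_center"): print(r["score"],r["uv"],atz("wrist",r["uv"],.1675,arm.get_state()))
    to(.428,.167,.17)
E
python3 m.py
```

```text
disc (276, 209) [41.6 43.4] [0.428  0.1667 0.1815]
0.87 [427.2, 285.3] [0.3911 0.0008 0.1675]
0.85 [275.2, 209.0] [0.4237 0.1662 0.1675]
0.76 [384.2, 235.5] [0.4279 0.0619 0.1675]
q [ 0.04  0.09 -0.57  1.95  0.06  1.12 -1.84] pos [0.4275 0.1632 0.299 ] rot [ 0.0002  0.9896  0.1435 -0.    ] t 3.35 F [-0.9  0.8  0.6] 
shift [ 0.0016 -0.0035  0.129 ]
```

```bash
python3 -m handwheel '[{"x":0.001,"y":-0.0035,"z":0.012,"yaw":0,"jaw":-1},{"x":0.001,"y":-0.0035,"z":0.026,"yaw":0,"jaw":-1},{"x":0.001,"y":-0.0035,"z":0.04,"yaw":0,"jaw":-1},{"x":0.001,"y":-0.0035,"z":0.054,"yaw":0,"jaw":-1},{"x":0.001,"y":-0.0035,"z":0.068,"yaw":0,"jaw":-1},{"x":0.001,"y":-0.0035,"z":0.082,"yaw":0,"jaw":-1},{"x":0.001,"y":-0.0035,"z":0.092,"yaw":0,"jaw":-1},{"x":0.001,"y":-0.0035,"z":0.092,"yaw":0,"jaw":-1}]'
python3 m.py
```

```text
time_s: 4.02
eef_pos: [0.4262, 0.1669, 0.2053]
eef_rot: [0.0, 0.99, 0.144, -0.002]
ft_force: [-0.6, 0.7, -0.1]
opening: 0.088
grasp_force: 0.0
disc (281, 255) [58.7 64.2] [0.4282 0.1667 0.1815]
0.83 [417.0, 267.0] [0.439  0.0791 0.1675]
0.69 [280.3, 245.5] [0.4283 0.1677 0.1675]
q [-0.    0.21 -0.57  2.06  0.14  0.92 -1.93] pos [0.4272 0.1679 0.2072] rot [ 0.      0.9895  0.1444 -0.0002] t 4.1167 F [ 0.5 -0.4  0.5] 
shift [0.0005 0.0011 0.0372]
```

```bash
python3 -m handwheel '[{"x":0.0005,"y":0.001,"z":0.008,"yaw":0,"jaw":-1},{"x":0.0005,"y":0.001,"z":0.017,"yaw":0,"jaw":-1},{"x":0.0005,"y":0.001,"z":0.026,"yaw":0,"jaw":-1},{"x":0.0005,"y":0.001,"z":0.034,"yaw":0,"jaw":-1},{"x":0.0005,"y":0.001,"z":0.039,"yaw":0,"jaw":-1},{"x":0.0005,"y":0.001,"z":0.039,"yaw":0,"jaw":-1},{"x":0.0005,"y":0.001,"z":0.039,"yaw":0,"jaw":-1}]'
python3 -c "
from h import *
to(.428,.167,.168);print(arm.get_state()['ft_torque'])"
```

```text
time_s: 4.7
eef_pos: [0.4276, 0.1676, 0.1678]
eef_rot: [0.0, 0.989, 0.145, -0.0]
ft_force: [-0.6, 0.4, 0.3]
opening: 0.0879
grasp_force: 0.0
q [-0.02  0.26 -0.56  2.1   0.19  0.83 -1.97] pos [0.4276 0.1676 0.1678] rot [ 0.000e+00  9.894e-01  1.450e-01 -4.000e-04] t 4.7 F [-0.6  0.4  0.3] 
shift [ 0.0002  0.0006 -0.0002]
[ 0.05487001 -0.02837739 -0.01967592]
```

```bash
python3 -m handwheel '[{"x":0,"y":0,"z":0,"yaw":0,"jaw":1},{"x":0,"y":0,"z":0,"yaw":0,"jaw":1},{"x":0,"y":0,"z":0,"yaw":0,"jaw":1},{"x":0,"y":0,"z":0,"yaw":0,"jaw":1},{"x":0,"y":0,"z":0,"yaw":0,"jaw":1},{"x":0,"y":0,"z":0,"yaw":0,"jaw":1}]' 25
python3 -c "
from h import *
to(.428,.167,.168);print(arm.get_state()['ft_torque'])"
```

```text
time_s: 5.2
eef_pos: [0.4279, 0.1673, 0.1682]
eef_rot: [0.0, 0.989, 0.145, 0.0]
ft_force: [-0.6, 0.7, 0.9]
opening: 0.0518
grasp_force: 25.1
q [-0.02  0.26 -0.56  2.1   0.19  0.83 -1.97] pos [0.4279 0.1673 0.1682] rot [2.000e-04 9.895e-01 1.448e-01 1.000e-04] t 5.2 F [-0.6  0.7  0.9] 
shift [-0.      0.0003  0.0002]
[ 0.37348099  0.09250717 -0.04504217]
```

```bash
cat > t.py <<'E'
from h import *
s=arm.get_state();q=s["eef_rot"]
print("tz",round(s["ft_torque"][2],3),"tool yaw deg",round(-np.degrees(2*np.arctan2(q[2],q[1])),2),"z",round(s["eef_pos"][2],4),"F",np.round(s["ft_force"],1),"xy",np.round(s["eef_pos"][:2],4),"q7",round(s["qpos"][6],2))
E
python3 -m handwheel '[{"x":0,"y":0,"z":0,"yaw":-0.04,"jaw":1},{"x":0,"y":0,"z":0,"yaw":-0.08,"jaw":1},{"x":0,"y":0,"z":0,"yaw":-0.12,"jaw":1}]' 25; python3 t.py
python3 -m handwheel '[{"x":0,"y":0,"z":0,"yaw":-0.04,"jaw":1},{"x":0,"y":0,"z":0,"yaw":-0.08,"jaw":1},{"x":0,"y":0,"z":0,"yaw":-0.12,"jaw":1},{"x":0,"y":0,"z":0,"yaw":-0.12,"jaw":1}]' 25; python3 t.py
```

```text
time_s: 5.45
eef_pos: [0.4279, 0.1674, 0.1682]
eef_rot: [0.0, 0.979, 0.205, 0.0]
ft_force: [0.8, 0.3, 1.1]
opening: 0.0518
grasp_force: 25.0
tz -0.087 tool yaw deg -23.63 z 0.1682 F [0.8 0.3 1.1] xy [0.4279 0.1674] q7 -1.86
time_s: 5.78
eef_pos: [0.4279, 0.1675, 0.1682]
eef_rot: [0.0, 0.965, 0.263, 0.0]
ft_force: [-0.1, -1.2, 1.3]
opening: 0.0518
grasp_force: 25.0
tz 0.072 tool yaw deg -30.48 z 0.1682 F [-0.1 -1.2  1.3] xy [0.4279 0.1675] q7 -1.74
```

```bash
sed -i 's/"q7"/"jt7",round(s["joint_torque"][6],3),"q7"/' t.py
python3 -m handwheel '[{"x":0,"y":0,"z":0,"yaw":-0.02,"jaw":1},{"x":0,"y":0,"z":0,"yaw":-0.035,"jaw":1}]' 25 >/dev/null; python3 t.py
python3 -m handwheel '[{"x":0,"y":0,"z":0,"yaw":-0.02,"jaw":1},{"x":0,"y":0,"z":0,"yaw":-0.035,"jaw":1}]' 25 >/dev/null; python3 t.py
```

```text
tz -0.022 tool yaw deg -32.45 z 0.1682 F [0.4 0.4 1.2] xy [0.4279 0.1675] jt7 -0.15 q7 -1.71
tz -0.083 tool yaw deg -34.5 z 0.1682 F [ 0.5 -0.3  2. ] xy [0.4279 0.1675] jt7 -0.115 q7 -1.68
```

```bash
python3 -m handwheel '[{"x":0,"y":0,"z":0,"yaw":-0.015,"jaw":1},{"x":0,"y":0,"z":0,"yaw":-0.025,"jaw":1}]' 25 >/dev/null; python3 t.py
python3 -m handwheel '[{"x":0,"y":0,"z":0,"yaw":-0.015,"jaw":1},{"x":0,"y":0,"z":0,"yaw":-0.025,"jaw":1}]' 25 >/dev/null; python3 t.py
```

```text
tz -0.096 tool yaw deg -35.92 z 0.1682 F [-0.  -1.5  1.5] xy [0.428  0.1675] jt7 0.018 q7 -1.66
tz -0.106 tool yaw deg -37.34 z 0.1682 F [ 0.2 -2.   3.1] xy [0.428  0.1672] jt7 0.034 q7 -1.63
```

```bash
python3 -m handwheel '[{"x":0,"y":0,"z":0,"yaw":-0.015,"jaw":1},{"x":0,"y":0,"z":0,"yaw":-0.025,"jaw":1}]' 25 >/dev/null; python3 t.py
```

```text
tz -0.422 tool yaw deg -38.74 z 0.1682 F [ 0.6 -1.7  2.6] xy [0.428  0.1671] jt7 0.305 q7 -1.61
```

The torque jumped to 0.42 N m after 22° of turning: that is the first stop. I'll hold there.

```bash
python3 -m handwheel '[{"x":0,"y":0,"z":0,"yaw":0,"jaw":1},{"x":0,"y":0,"z":0,"yaw":0,"jaw":1}]' 25 >/dev/null; python3 t.py;  python3 -m handwheel '[{"x":0,"y":0,"z":0,"yaw":0,"jaw":1},{"x":0,"y":0,"z":0,"yaw":0,"jaw":1},{"x":0,"y":0,"z":0,"yaw":0,"jaw":1},{"x":0,"y":0,"z":0,"yaw":0,"jaw":1},{"x":0,"y":0,"z":0,"yaw":0,"jaw":1},{"x":0,"y":0,"z":0,"yaw":0,"jaw":1},{"x":0,"y":0,"z":0,"yaw":0,"jaw":1},{"x":0,"y":0,"z":0,"yaw":0,"jaw":1},{"x":0,"y":0,"z":0,"yaw":0,"jaw":1},{"x":0,"y":0,"z":0,"yaw":0,"jaw":1},{"x":0,"y":0,"z":0,"yaw":0,"jaw":1},{"x":0,"y":0,"z":0,"yaw":0,"jaw":1}]' 25 >/dev/null; python3 t.py
```

```text
tz -0.329 tool yaw deg -38.68 z 0.1682 F [ 0.9 -3.1  2.6] xy [0.428  0.1672] jt7 0.337 q7 -1.61
tz -0.298 tool yaw deg -38.7 z 0.1682 F [ 0.7 -4.6  5.3] xy [0.428  0.1672] jt7 0.327 q7 -1.61
```

Held for over 1 s at about 0.3 N m. Now I'll ease off slightly, grip firmer and press down in steps.

```bash
python3 -m handwheel '[{"x":0,"y":0,"z":0,"yaw":0.02,"jaw":1},{"x":0,"y":0,"z":0,"yaw":0.02,"jaw":1},{"x":0,"y":0,"z":0.0015,"yaw":0.02,"jaw":1},{"x":0,"y":0,"z":0.003,"yaw":0.02,"jaw":1},{"x":0,"y":0,"z":0.003,"yaw":0.02,"jaw":1}]' 45 >/dev/null; python3 t.py;  python3 -m handwheel '[{"x":0,"y":0,"z":0.001,"yaw":0,"jaw":1},{"x":0,"y":0,"z":0.002,"yaw":0,"jaw":1},{"x":0,"y":0,"z":0.002,"yaw":0,"jaw":1}]' 45 >/dev/null; python3 t.py
```

```text
tz -0.017 tool yaw deg -37.61 z 0.1653 F [ 0.3 -4.8  8. ] xy [0.428  0.1673] jt7 -0.016 q7 -1.63
tz -0.003 tool yaw deg -37.61 z 0.1636 F [-1.1 -6.1 11.8] xy [0.428  0.1674] jt7 -0.014 q7 -1.64
```

```bash
python3 -m handwheel '[{"x":0,"y":0,"z":0.0007,"yaw":0,"jaw":1},{"x":0,"y":0,"z":0.0007,"yaw":-0.02,"jaw":1},{"x":0,"y":0,"z":0.0007,"yaw":-0.03,"jaw":1}]' 45 >/dev/null; python3 t.py;  python3 -m handwheel '[{"x":0,"y":0,"z":0,"yaw":-0.02,"jaw":1},{"x":0,"y":0,"z":0,"yaw":-0.03,"jaw":1}]' 45 >/dev/null; python3 t.py
```

```text
tz -0.065 tool yaw deg -39.38 z 0.1632 F [-2.1 -4.3 12.4] xy [0.4281 0.1676] jt7 -0.025 q7 -1.61
tz -0.022 tool yaw deg -41.1 z 0.1633 F [-0.1 -5.1 12.8] xy [0.4281 0.1678] jt7 0.005 q7 -1.58
```

Past the stop with low torque. Turning on by about 20°.

```bash
python3 -m handwheel '[{"x":0,"y":0,"z":0,"yaw":-0.035,"jaw":1},{"x":0,"y":0,"z":0,"yaw":-0.07,"jaw":1},{"x":0,"y":0,"z":0,"yaw":-0.105,"jaw":1},{"x":0,"y":0,"z":0,"yaw":-0.14,"jaw":1},{"x":0,"y":0,"z":0,"yaw":-0.17,"jaw":1},{"x":0,"y":0,"z":0,"yaw":-0.2,"jaw":1}]' 45 >/dev/null; python3 t.py;  python3 -m handwheel '[{"x":0,"y":0,"z":0,"yaw":-0.035,"jaw":1},{"x":0,"y":0,"z":0,"yaw":-0.07,"jaw":1},{"x":0,"y":0,"z":0,"yaw":-0.105,"jaw":1},{"x":0,"y":0,"z":0,"yaw":-0.14,"jaw":1},{"x":0,"y":0,"z":0,"yaw":-0.17,"jaw":1}]' 45 >/dev/null; python3 t.py
```

```text
tz -0.192 tool yaw deg -52.6 z 0.1633 F [-0.5 -4.6 12.3] xy [0.4279 0.1682] jt7 -0.318 q7 -1.4
tz -0.126 tool yaw deg -62.36 z 0.1633 F [-1.4 -3.5 13. ] xy [0.4281 0.1683] jt7 -0.264 q7 -1.24
```

```bash
python3 -m handwheel '[{"x":0,"y":0,"z":0,"yaw":-0.03,"jaw":1},{"x":0,"y":0,"z":0,"yaw":-0.06,"jaw":1},{"x":0,"y":0,"z":0,"yaw":-0.06,"jaw":1}]' 45 >/dev/null; python3 t.py;  python3 -m handwheel '[{"x":0,"y":0,"z":-0.002,"yaw":0,"jaw":1},{"x":0,"y":0,"z":-0.004,"yaw":0,"jaw":1},{"x":0,"y":0,"z":-0.006,"yaw":0,"jaw":1},{"x":0,"y":0,"z":-0.008,"yaw":0,"jaw":1},{"x":0,"y":0,"z":-0.008,"yaw":0,"jaw":1}]' 45 >/dev/null; python3 t.py
```

```text
tz 0.017 tool yaw deg -65.8 z 0.1633 F [-0.5 -3.7 12.5] xy [0.4281 0.1684] jt7 0.388 q7 -1.18
tz -0.021 tool yaw deg -65.7 z 0.1706 F [ 1.5 -0.5  2.3] xy [0.4279 0.1682] jt7 0.044 q7 -1.17
```

```bash
python3 -m handwheel '[{"x":0,"y":0,"z":-0.003,"yaw":0,"jaw":1},{"x":0,"y":0,"z":-0.006,"yaw":0,"jaw":1},{"x":0,"y":0,"z":-0.009,"yaw":0,"jaw":1}]' 45 >/dev/null; python3 t.py
python3 -m handwheel '[{"x":0,"y":0,"z":-0.012,"yaw":0,"jaw":1},{"x":0,"y":0,"z":-0.03,"yaw":0,"jaw":1},{"x":0,"y":0,"z":-0.05,"yaw":0,"jaw":1},{"x":0,"y":0,"z":-0.07,"yaw":0,"jaw":1},{"x":0,"y":0,"z":-0.09,"yaw":0,"jaw":1},{"x":0,"y":0,"z":-0.09,"yaw":0,"jaw":1},{"x":0,"y":0,"z":-0.09,"yaw":0,"jaw":1}]' 45;python3 t.py
python3 - <<'E'
from h import *
cv2.imwrite("pics/w2.png",arm.camera("wrist")); to(.5,-.15); to(.566,-.303)
E
```

```text
tz -0.0 tool yaw deg -65.68 z 0.1792 F [ 0.5  0.2 -1. ] xy [0.4271 0.1677] jt7 -0.072 q7 -1.16
time_s: 11.28
eef_pos: [0.4281, 0.1679, 0.2705]
eef_rot: [0.0, 0.84, 0.542, 0.001]
ft_force: [0.7, -0.1, -1.5]
opening: 0.0517
grasp_force: 45.0
tz 0.014 tool yaw deg -65.65 z 0.2705 F [ 0.7 -0.1 -1.5] xy [0.4281 0.1679] jt7 0.08 q7 -1.05
q [ 0.19  0.15 -0.76  1.97  0.12  1.06 -1.05] pos [0.4275 0.1675 0.2694] rot [2.000e-04 8.403e-01 5.421e-01 0.000e+00] t 11.3333 F [ 0.1 -0.5 -2.6] 
shift [-2.594e-01  1.969e-01  1.000e-04]
q [ 0.19  0.15 -0.76  1.97  0.12  1.06 -1.05] pos [0.4275 0.1675 0.2694] rot [2.000e-04 8.403e-01 5.421e-01 0.000e+00] t 11.3333 F [ 0.1 -0.5 -2.6] 
shift [-3.716e-01  3.201e-01  2.000e-04]
```

View pics/w2.png

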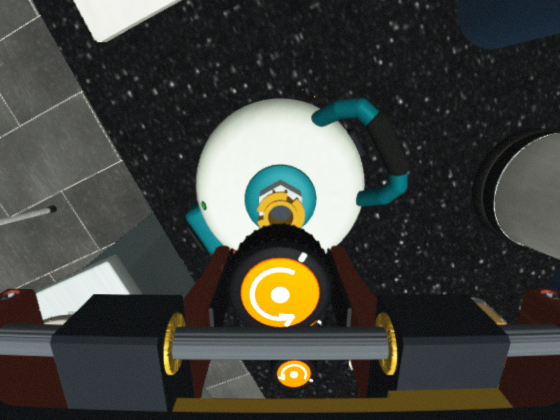

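The cap is in the jaws (orange top at (280,293)) and the bare neck shows at (281,213). Moving to the coaster.

```bash
python3 -m handwheel '[{"x":-0.015,"y":0.013,"z":0,"yaw":0,"jaw":1},{"x":-0.037,"y":0.032,"z":0,"yaw":0,"jaw":1},{"x":-0.062,"y":0.053,"z":0,"yaw":0,"jaw":1},{"x":-0.087,"y":0.075,"z":0,"yaw":0,"jaw":1},{"x":-0.112,"y":0.096,"z":0,"yaw":0,"jaw":1},{"x":-0.137,"y":0.118,"z":0,"yaw":0,"jaw":1},{"x":-0.162,"y":0.14,"z":0,"yaw":0,"jaw":1},{"x":-0.187,"y":0.161,"z":0,"yaw":0,"jaw":1},{"x":-0.212,"y":0.183,"z":0,"yaw":0,"jaw":1}]' 45 >/dev/null
python3 -m handwheel '[{"x":-0.025,"y":0.021,"z":0,"yaw":0,"jaw":1},{"x":-0.05,"y":0.043,"z":0,"yaw":0,"jaw":1},{"x":-0.075,"y":0.065,"z":0,"yaw":0,"jaw":1},{"x":-0.1,"y":0.086,"z":0,"yaw":0,"jaw":1},{"x":-0.125,"y":0.107,"z":0,"yaw":0,"jaw":1},{"x":-0.148,"y":0.127,"z":0,"yaw":0,"jaw":1},{"x":-0.16,"y":0.137,"z":0,"yaw":0,"jaw":1},{"x":-0.16,"y":0.137,"z":0,"yaw":0,"jaw":1},{"x":-0.16,"y":0.137,"z":0,"yaw":0,"jaw":1},{"x":-0.16,"y":0.137,"z":0,"yaw":0,"jaw":1}]' 45
cat > c.py <<'E'
from h import *
np.set_printoptions(precision=4,suppress=True)
s=arm.get_state();im=arm.camera("wrist");cv2.imwrite("pics/w3.png",im)
for r in arm.place_of("wrist","coaster_top"):print(r["score"],np.round(r["uv"]),atz("wrist",r["uv"],.006,s))
k=cv2.inRange(cv2.cvtColor(im,cv2.COLOR_BGR2HSV),(8,60,80),(28,200,255));k=cv2.morphologyEx(k,cv2.MORPH_CLOSE,np.ones((7,7)))
c=cv2.convexHull(max(cv2.findContours(k[:250],0,2)[0],key=cv2.contourArea))
e=cv2.fitEllipse(c);print(e,atz("wrist",e[0],.006,s))
to(*atz("wrist",e[0],.006,s)[:2])
E
python3 c.py
```

```text
time_s: 12.92
eef_pos: [0.5656, -0.3014, 0.2682]
eef_rot: [-0.001, 0.84, 0.543, -0.0]
ft_force: [0.6, 0.7, -0.4]
opening: 0.0516
grasp_force: 45.0
0.86 [282. 177.] [ 0.5678 -0.301   0.006 ]
((480.88336181640625, 88.21222686767578), (107.03966522216797, 195.55935668945312), 174.88143920898438) [ 0.8336 -0.299   0.006 ]
q [ 0.71  0.43 -0.43  1.58  0.19  1.17 -0.19] pos [ 0.5659 -0.3013  0.2691] rot [-0.0006  0.8397  0.5431 -0.    ] t 13.0167 F [ 0.6 -0.  -1.6] 
shift [ 0.1118  0.2431 -0.0002]
```

View pics/w3.png

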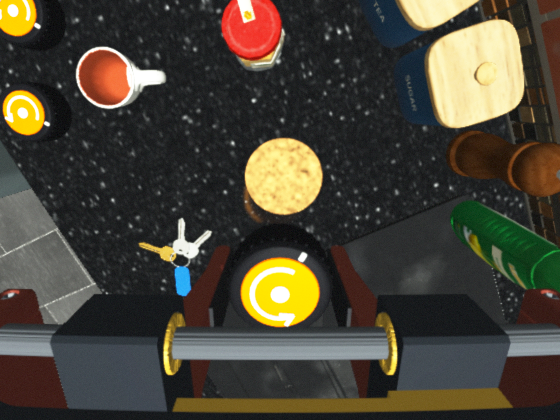

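The picture shows the coaster at (284,176), which agrees with the network; my colour fit caught the sugar jar instead, so I'll ignore it. Target is (0.568, -0.301). The fingertips reach about 3 mm below the cap's underside, so I'll stop with them just above the cork.

```bash
python3 -m handwheel '[{"x":0.001,"y":0.002,"z":0.01,"yaw":0,"jaw":1},{"x":0.001,"y":0.002,"z":0.03,"yaw":0,"jaw":1},{"x":0.001,"y":0.002,"z":0.053,"yaw":0,"jaw":1},{"x":0.001,"y":0.002,"z":0.076,"yaw":0,"jaw":1},{"x":0.001,"y":0.002,"z":0.1,"yaw":0,"jaw":1},{"x":0.001,"y":0.002,"z":0.124,"yaw":0,"jaw":1},{"x":0.001,"y":0.002,"z":0.148,"yaw":0,"jaw":1},{"x":0.001,"y":0.002,"z":0.17,"yaw":0,"jaw":1},{"x":0.001,"y":0.002,"z":0.19,"yaw":0,"jaw":1},{"x":0.001,"y":0.002,"z":0.205,"yaw":0,"jaw":1},{"x":0.001,"y":0.002,"z":0.21,"yaw":0,"jaw":1},{"x":0.001,"y":0.002,"z":0.21,"yaw":0,"jaw":1}]' 45 >/dev/null
python3 -c "
from h import *
for i in range(1):
  s=arm.get_state();arm.camera('wrist')
  for r in arm.place_of('wrist','coaster_top'):print(r['score'],np.round(r['uv']),atz('wrist',r['uv'],.006,s))
to(.568,-.301,.0245)"
```

```text
q [ 0.66  0.66 -0.37  1.74  0.31  0.8  -0.29] pos [ 0.5687 -0.3029  0.06  ] rot [3.000e-04 8.402e-01 5.423e-01 3.000e-04] t 14.1167 F [ 0.2  0.2 -0.3] 
shift [ 0.0015 -0.0015  0.0355]
```

```bash
python3 -m handwheel '[{"x":0.0015,"y":-0.0015,"z":0.01,"yaw":0,"jaw":1},{"x":0.0015,"y":-0.0015,"z":0.02,"yaw":0,"jaw":1},{"x":0.0015,"y":-0.0015,"z":0.028,"yaw":0,"jaw":1},{"x":0.0015,"y":-0.0015,"z":0.033,"yaw":0,"jaw":1},{"x":0.0015,"y":-0.0015,"z":0.035,"yaw":0,"jaw":1},{"x":0.0015,"y":-0.0015,"z":0.035,"yaw":0,"jaw":1}]' 45 >/dev/null; python3 t.py
python3 -m handwheel '[{"x":0,"y":0,"z":0.0005,"yaw":0,"jaw":1},{"x":0,"y":0,"z":0.001,"yaw":0,"jaw":1},{"x":0,"y":0,"z":0.001,"yaw":0,"jaw":1}]' 10; python3 t.py
```

```text
tz -0.016 tool yaw deg -65.65 z 0.0239 F [-0.4 -0.  -1.5] xy [ 0.5671 -0.3011] jt7 -0.018 q7 -0.31
time_s: 14.87
eef_pos: [0.5677, -0.3013, 0.0235]
eef_rot: [0.0, 0.84, 0.542, 0.0]
ft_force: [0.1, 0.0, -0.8]
opening: 0.0523
grasp_force: 10.0
tz 0.001 tool yaw deg -65.64 z 0.0235 F [ 0.1  0.  -0.8] xy [ 0.5677 -0.3013] jt7 -0.004 q7 -0.31
```

```bash
python3 -m handwheel '[{"x":0,"y":0,"z":0,"yaw":0,"jaw":1},{"x":0,"y":0,"z":0,"yaw":0,"jaw":-0.6},{"x":0,"y":0,"z":0,"yaw":0,"jaw":-0.6},{"x":0,"y":0,"z":0,"yaw":0,"jaw":-0.6},{"x":0,"y":0,"z":0,"yaw":0,"jaw":-1},{"x":0,"y":0,"z":0,"yaw":0,"jaw":-1},{"x":0,"y":0,"z":0,"yaw":0,"jaw":-1}]' 5
python3 -m handwheel '[{"x":0,"y":0,"z":-0.005,"yaw":0,"jaw":-1},{"x":0,"y":0,"z":-0.02,"yaw":0,"jaw":-1},{"x":0,"y":0,"z":-0.04,"yaw":0,"jaw":-1},{"x":0,"y":0,"z":-0.065,"yaw":0,"jaw":-1},{"x":0,"y":0,"z":-0.095,"yaw":0,"jaw":-1},{"x":0,"y":0,"z":-0.125,"yaw":0,"jaw":-1},{"x":0,"y":0,"z":-0.15,"yaw":0,"jaw":-1},{"x":0,"y":0,"z":-0.15,"yaw":0,"jaw":-1},{"x":0,"y":0,"z":-0.15,"yaw":0,"jaw":-1},{"x":0,"y":0,"z":-0.15,"yaw":0,"jaw":-1}]' >/dev/null
python3 - <<'E'
from m import *
s=disc(.034,(.568,-.301),"pics/w4.png")
for r in arm.place_of("wrist","coaster_top"): print(r["score"],r["uv"],atz("wrist",r["uv"],.006,s))
E
```

```text
time_s: 15.45
eef_pos: [0.5673, -0.3011, 0.0235]
eef_rot: [-0.0, 0.84, 0.542, -0.0]
ft_force: [-1.9, 0.4, 1.8]
opening: 0.0857
grasp_force: 1.1
disc (284, 198) [50.6 63.1] [ 0.5723 -0.2979  0.034 ]
```

View pics/w4.png

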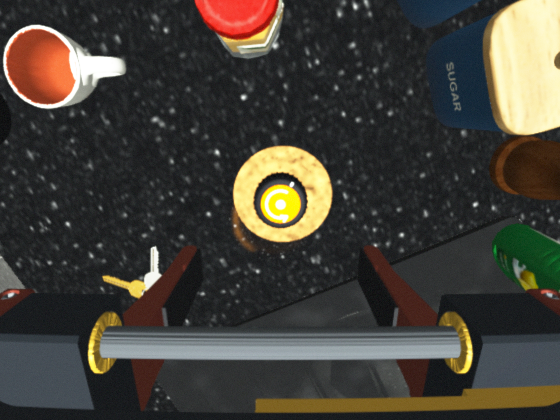

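The cap stands upright on the cork: orange top at (281,205), coaster centre at (283,194). A quick check of the offset, then I hand in.

Run:
```python
from h import *
s=arm.get_state();a=atz("wrist",(281,205),.034,s);b=atz("wrist",(282.5,194.5),.006,s)
d=np.hypot(*(a-b)[:2]);print(a,b,d,s["time_s"],s["ft_force"])
if d<.012: print(arm.sign_off())
```

```text
[ 0.56669556 -0.30186382  0.034     ] [ 0.56930519 -0.29981948  0.006     ] 0.0033150417619495047 16.3833 [-0.32785097  0.7136871  -0.14303235]
the job is handed in; nothing more can be done
None
```

The job is handed in: I held the pressure cap lightly against its first stop for over a second, pressed it, turned it on and lifted it off, and it now stands upright about 3 mm from the coaster's centre; the hand-in returned no verdict.

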